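# Stand up the toppled aftershave bottle and click its cap home

### The arm

A 6-joint arm with a two-finger parallel gripper is mounted at the origin on the work surface. World frame = base frame: x ahead of the robot, y to its left, z up, the work surface at z = 0. Lengths are in m, angles in rad, forces in N, time in s.
With the tool pointing down it reaches from about 0.375 to 0.975 m from the base axis. Payload 3.8 kg.
Tool frame: the origin (TCP) lies midway between the tips of the shut fingers; the grasp point (between the pads) lies 19 mm behind it; x points along the fingers, y is the direction in which the jaws open and shut, and the axes are right-handed (so a half turn about x gives the same grasp; the last joint's range is limited). The gripper opens to 85 mm and grips with 20 to 120 N. Pads are 22 mm wide; open, the fingers measure 114 mm over their backs; the gripper's body (76 mm by 85 mm) begins 54 mm behind the grasp point. The pads swing forward as they close: fully open they stand 13 mm farther back than shut.
Start: joints at [1.292, 0.264, 1.604, -0, 1.274, -0.037], TCP at [0.162, 0.655, 0.231] pointing down, gripper open.
Joint ranges: [-2.63, 2.63], [-0.94, 2.18], [0.31, 2.57], [-1.31, 4.45], [0, 2.66], [-2.55, 2.55]. Speed limits (rad/s): [2.57, 2.57, 3.14, 3.14, 3.14, 3.14].

### API

Orientations are given as a rotation vector (axis times angle).
In Python, from workcell import read_state, read_camera, get_calibration, finish_job gives the robot as it stands. The module is installed in compiled form; this text tells all that it offers.
- The arm moves only by the shell command python3 -m creep 'ROWS' [FORCE]. ROWS is JSON, a list of rows, each a list of 3 entries, a list of its own where there are three numbers: the closure in counts, from 0 (fully open) to 255 (shut), then the shift along the world's x, y, z in mm, then the turn about the world's z in rad. In form: [[hand, [tx, ty, tz], spin], ...]. A call has exactly 8 rows; each row shifts and turns the commanded pose from where the row before left it; what a row does not reach is not made up. A row lasts 1/12 s, in which the tool goes at most 41.7 mm and 7.16 degrees, less where a joint would pass 70% of its speed; a pose out of reach is approached as far as the arm can. A call is refused whole if a number of a shift passes 41.7 or a number of a turn 0.125, either way. A call with a gripper value outside its range is refused whole. The fingers move at their own pace and stop on an object; FORCE is the grip in N (left out, the last holds). Time passes only in rows, so rows that do not move let the fingers close, or fill a call up. It gives the time, the measured TCP pose, the force and the opening at its end, in the units of the state.
- read_state(): the state, without advancing time (a new reading comes with each control period).
- read_camera(name): name is "scene" or "top" or "wrist"; returns (picture, depth): 480x640x3 uint8, blue, green, red; 480x640 float32, m along the optical axis (not along the pixel's ray), 0 where there is no reading.
- get_calibration(name): a dict with "K" (3x3 intrinsics, pixels), "eye" and "orientation" of the camera in the world. Camera axes: x right, y down, z forward; pixel columns grow to the right and rows downward; lengths in m; the calibration is good to about 2 mm. A picture is of the moment at which its call begins: read the wrist's pose just before it. get_calibration takes no time and is no camera call; for the wrist camera it gives the pose at the moment of the call.
- finish_job(): hands the job in, once; it reports no verdict.
The state is a dict: "time": time; "q": joint angles; "joint_vel": joint speeds; "joint_torque": joint torques, N m; "tool_pos": TCP position; "tcp_rot": TCP orientation; "wrist_force": force on the tool from outside, world axes, zero at the start; "torque": the same for the moment, N m; "width": opening from 0.0 (shut) to 1.0 (fully open).
Only numpy, scipy, OpenCV 4.12 (cv2) and the standard library are available. Lean on these libraries where they do the work, as an engineer would, in place of code of your own. Each camera call takes 0.05 s, during which the arm holds its last target.

### The job

The aftershave bottle on the teak tray has toppled over: stand it upright on the tray, then put its loose aluminium cap over the spray collar and press it straight down until it clicks and sits fully home on the bottle's shoulder. Keep pressing after the click and finish like that, still holding the cap and pushing it firmly down on the standing bottle. Leave the shaving bowl, shaver handle, comb and guard combs where they are.

Things in the scene. Friction and masses are not known exactly. Their poses are not given: they have to be found in the camera images.
- tray: Flat teak tray, 340 (its x) x 500 (its y) mm, fixed to the counter. Origin: centre of its underside, on the counter; x, y along its sides, z up. Its flat floor, on which everything stands, is 10 mm above the counter; a rim 12 mm wide runs round the edge and rises 12 mm above that floor
- bottle_middle (a point): Middle of the square green glass body of the loose, closed aftershave bottle (about 0.22 kg), 48 x 48 mm in section, 92 mm long. x: long axis, from its flat base (46 mm behind this point) to the shoulder and neck; y, z: square to its sides. It starts lying on a side, neck towards the robot's left; upright, x points up. Let go on its base edge under 20 degrees from upright, it rocks upright
- bottle_shoulder (a point): Centre of the bottle's flat shoulder, 46 mm ahead of bottle_middle on the long axis, same axes. From here along x stick out 24 mm: a chrome spray collar (the stud), 18 mm in diameter, with a snap bead 22.5 mm in diameter 7 to 8 mm from the shoulder, tapering to 16 mm at 11 mm, and a white spray button 12.4 mm in diameter
- cap_middle (a point): Middle of the loose round aluminium cap (40 g), 34 mm in diameter, 40 mm tall, z along its axis, up. It starts standing mouth down on the tray. Bore 26 mm wide, 34 mm deep; four sprung tongues inside, 3.5 mm above the mouth, leave 18 mm free
- cap_mouth (a point): Centre of the cap's open mouth, 20 mm below cap_middle, same axes; fully home it lies on bottle_shoulder. The tongues meet the bead with the mouth about 8 mm above the shoulder; the push rises to 7 to 10 N, they snap over it at about 5 mm, the push drops, and rises again when the mouth sits on the shoulder
- bowl_middle (a point): Bystander: black ceramic shaving bowl, 104 mm wide, 52 mm tall, standing on the tray; this point is on its axis, 26 mm above the tray's floor
- shaver_handle: Bystander: chrome safety shaver handle, 95 mm long (x) and 12 mm thick, lying on the tray near one end; origin under its middle
- comb: Bystander: bamboo comb, 165 mm long (x), 34 mm wide, 5 mm thick, lying on the tray near one end; origin under its middle
- guard_combs: Bystander: three orange plastic guard combs stacked flat (46 mm wide, 29 mm tall) pinched by a stainless spring clip; about 90 mm long in x, from 63 mm behind the origin to 30 mm ahead; lying on the tray near its far side; origin on its underside
There are look-alikes about, which are no part of the job. What is shaped like the part that bears cap_middle but blue or turquoise is not meant.

How it is judged:
On the way, in this order (a step that is already met when the one before it is completed fails the run):
1. the bottle stands upright on the tray, out of the hand (angle between bottle_middle's own x axis and vertical below 0.06 rad and z of bottle_middle in the frame of tray below 0.059 m and z of bottle_shoulder in the frame of tray above 0.095 m and contact force between the fingers and bottle below 0.2 N and linear speed of bottle below 0.02 m/s), for 0.2 s.
2. the cap has snapped over the collar, sits on the shoulder and is still being pressed down (x of cap_mouth in the frame of bottle_shoulder below 0.002 m and distance between cap_mouth and bottle_shoulder below 0.003 m and angle between the z axis of cap_middle and the x axis of bottle_middle, either way round below 0.07 rad and contact force between bottle and tray above 6 N and contact force between the fingers and cap above 1 N), for 0.5 s.
At the end, for the whole second after the job is handed in: Bottle within 0.06 rad of upright on the tray; cap mouth within 2 mm of the shoulder (3 mm in all), straight to 0.07 rad; fingers hold the cap with over 1 N and press so that the bottle bears on the tray with over 6 N (its weight is 2 to 3 N); bystanders within 15 mm of their start (all of step 2 and angle between bottle_middle's own x axis and vertical below 0.06 rad and z of bottle_shoulder in the frame of tray above 0.095 m and linear speed of bottle below 0.01 m/s and distance of each of bowl_middle, shaver_handle, comb, guard_combs from where it was at the start of the episode below 0.015 m); the arm keeps its last pose, push and grip.
It fails at once if the bowl, shaver handle, comb or guard combs are shifted by more than 15 mm (distance of any of bowl_middle, shaver_handle, comb, guard_combs from where it was at the start of the episode above 0.015 m).
It also fails if it takes over 58 s, if anything falls off the work surface, if the arm or the gripper's body presses on something with over 40 N, if the wrist force passes 120 N, or if a joint passes its speed limit or range.

## Working session

There is one attempt and no reset: what is moved stays moved. The work goes in short steps, Python scripts to look and compute and a shell command to move; the robot and the scene stay as the last step left them, time stands still between calls to the robot, and variables do not carry over. Pictures are saved under pics/ and viewed, and the job is handed in when it is done.

```bash
ls; mkdir -p pics; cat > h.py <<'E'
import numpy as np, cv2
from workcell import *
from scipy.spatial.transform import Rotation as R
def rot(o):
    o=np.array(o,float)
    return o if o.shape==(3,3) else R.from_rotvec(o).as_matrix()
def pt(cal,u,v,d):
    K=np.array(cal["K"]);p=np.array([(u-K[0,2])/K[0,0]*d,(v-K[1,2])/K[1,1]*d,d])
    return rot(cal["orientation"])@p+np.array(cal["eye"])
def ray(cal,u,v,z):
    e=np.array(cal["eye"]);r=pt(cal,u,v,1.)-e
    return e+r*(z-e[2])/r[2]
def proj(cal,P):
    K=np.array(cal["K"]);p=rot(cal["orientation"]).T@(np.array(P)-np.array(cal["eye"]))
    return (K@p)[:2]/p[2]
E
python3 - <<'E'
from h import *
print(read_state())
for n in("scene","top","wrist"):
    c=get_calibration(n);print(n,c)
    b,d=read_camera(n);cv2.imwrite(f"pics/{n}0.png",b);np.savez(f"{n}0.npz",b=b,d=d)
E
```

```text
pics
{'time': 0.0, 'q': array([ 1.29209611e+00,  2.64737372e-01,  1.60537587e+00, -2.08346084e-05,
        1.27367148e+00, -3.69220518e-02]), 'joint_vel': array([1.51615848e-03, 9.24601503e-04, 8.27959857e-05, 1.11673581e-03,
       2.81325200e-04, 4.71025002e-04]), 'joint_torque': array([-6.22016560e-04, -5.15111804e+01, -3.67319584e+01, -1.05960100e-04,
        1.28351228e-02, -9.16324616e-08]), 'tool_pos': array([0.16143913, 0.65466663, 0.22997163]), 'tcp_rot': array([ 0.18810598,  1.56277433, -0.19151836]), 'wrist_force': array([-0.56080839, -0.22877073, -0.2291153 ]), 'torque': array([ 0.01905087, -0.04625317, -0.00449099]), 'width': 1.0015767208843547}
scene {'K': array([[446.72361815,   0.        , 319.20075044],
       [  0.        , 446.72361815, 238.94252327],
       [  0.        ,   0.        ,   1.        ]]), 'eye': array([1.14832035, 0.26833022, 0.5155108 ]), 'orientation': array([-1.32301209, -2.08601331,  0.9932328 ])}
top {'K': array([[585.76016939,   0.        , 312.16224112],
       [  0.        , 585.76016939, 240.49012783],
       [  0.        ,   0.        ,   1.        ]]), 'eye': array([0.51527466, 0.02994652, 0.9867267 ]), 'orientation': array([-2.12883554,  2.17074456, -0.18720452])}
wrist {'K': array([[342.12059052,   0.        , 315.6076509 ],
       [  0.        , 342.12059052, 243.89455284],
       [  0.        ,   0.        ,   1.        ]]), 'eye': array([0.09024436, 0.67284538, 0.37196288]), 'orientation': array([2.28083375, 1.78925782, 0.2624247 ])}
```

View pics/scene0.png

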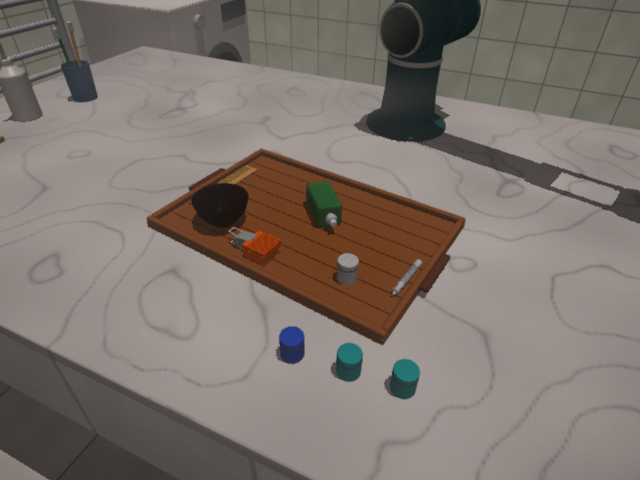

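View pics/top0.png

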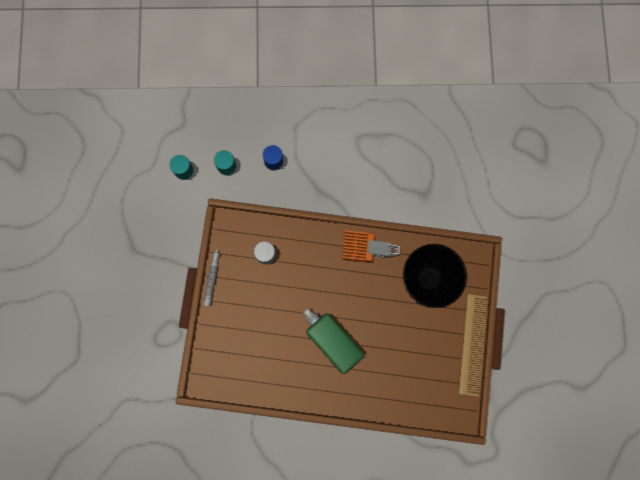

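View pics/wrist0.png

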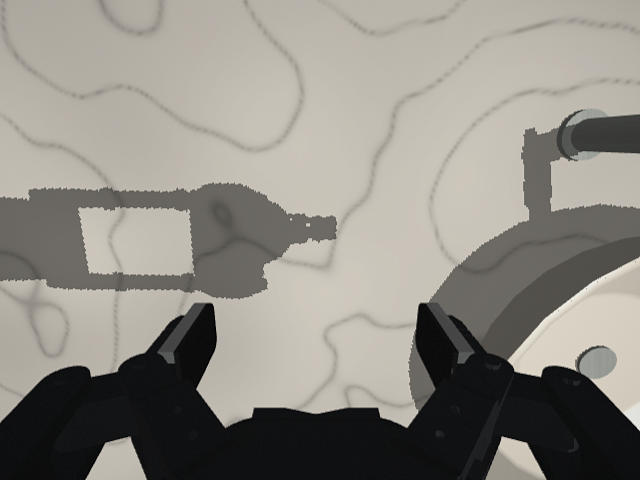

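Scene camera: green bottle at (324,204), with its neck at (332,222). The silver cap is at (347,269) on the tray. The look-alikes are on the counter: blue (292,344), turquoise (349,361) and (405,378). In the top view the bottle is at (335,343), its neck at (311,316), the silver cap at (264,252), blue at (273,157), and turquoise at (225,162) and (181,167). The silver one fits: aluminium colour, standing on the tray. Next I'll confirm it in a crop and measure.

```bash
python3 - <<'E'
from h import *
z=np.load("top0.npz");b,d=z["b"],z["d"];s=np.load("scene0.npz");bs,ds=s["b"],s["d"]
ct=get_calibration("top");cs=get_calibration("scene")
c1=cv2.resize(b[220:380,200:400],None,fx=2,fy=2,interpolation=cv2.INTER_CUBIC);c2=cv2.resize(bs[170:330,280:440],None,fx=2,fy=2,interpolation=cv2.INTER_CUBIC)
cv2.imwrite("pics/crop0.png",np.hstack([c1,c2]))
print("valid depth",(d>0).mean(),(ds>0).mean())
def cloud(cal,d,m):
    v,u=np.nonzero(m&(d>0));return np.array([pt(cal,a,e,d[e,a]) for a,e in zip(u,v)])
def big(m):
    n,l,st,_=cv2.connectedComponentsWithStats(m.astype(np.uint8));k=1+np.argmax(st[1:,4]);return l==k
for nm,cal,bb,dd in(("top",ct,b,d),("scene",cs,bs,ds)):
    h=cv2.cvtColor(bb,cv2.COLOR_BGR2HSV)
    g=big((h[...,0]>55)&(h[...,0]<82)&(h[...,1]>80)); P=cloud(cal,dd,g)
    (c,w,a)=cv2.minAreaRect(cv2.findContours(g.astype(np.uint8),0,1)[0][0]);print(nm,"green",c,w,a)
    zt=np.percentile(P[:,2],[5,50,95]);print("z",zt)
    T=P[P[:,2]>np.percentile(P[:,2],95)-.006];r=cv2.minAreaRect((T[:,:2]*1000).astype(np.float32));print("top-face rect mm",r,len(T), np.percentile(T[:,2],50))
    # cap
    gr=(h[...,1]<60)&(h[...,2]>70)
    m=np.zeros_like(gr)
    if nm=="top": m[235:270,248:282]=1
    else: m[248:290,330:364]=1
    P=cloud(cal,dd,big(gr&m));T=P[P[:,2]>np.percentile(P[:,2],95)-.006]
    v,u=np.nonzero(big(gr&m));print("cap px",u.mean(),v.mean(),u.min(),u.max(),v.min(),v.max())
    print("cap top",cv2.minEnclosingCircle((T[:,:2]*1000).astype(np.float32)),T[:,2].mean(),T.mean(0))
    # neck
    m[:]=0
    if nm=="top": m[300:326,298:322]=1
    else: m[208:232,322:342]=1
    P=cloud(cal,dd,gr&m);print("neck",P.mean(0),P.max(0),P.min(0),len(P))
# floor
for p in((250,350),(400,400),(300,270)):print(pt(ct,*p,d[p[1],p[0]]))
E
```

```text
valid depth 0.9960514322916667 0.9960286458333333
top green (334.9068908691406, 343.082763671875) (57.467472076416016, 28.982872009277344) 48.36646270751953
z [0.05331661 0.05633442 0.05913506]
top-face rect mm ((496.7541809082031, -21.973228454589844), (88.26068115234375, 45.30472946166992), 40.847801208496094) 1528 0.056437437666687185
cap px 263.9142857142857 251.37428571428572 254 274 241 261
cap top ((645.1835327148438, 87.9885482788086), 16.757801055908203) 0.048778690590028734 [0.64493021 0.08796518 0.04877869]
neck [0.53942722 0.01479979 0.03835078] [0.55130647 0.02708103 0.05367295] [0.52730536 0.00315588 0.00630122] 148
scene green (323.2000427246094, 195.40003967285156) (33.98823165893555, 21.46625328063965) 63.43495178222656
z [0.05408935 0.05812149 0.05971635]
top-face rect mm ((501.5523986816406, -19.233348846435547), (85.81767272949219, 41.689144134521484), 40.683624267578125) 571 0.058189645324023154
cap px 347.8466666666667 261.6 338 358 253 270
cap top ((646.5325317382812, 90.98186492919922), 17.010988235473633) 0.04996592230279852 [0.64816209 0.09139609 0.04996592]
neck [0.54274293 0.01735841 0.03871808] [0.55374768 0.0284215  0.04605848] [0.52999311 0.00384917 0.01616173] 118
[0.48750579 0.11517322 0.00719924]
[ 0.40229432 -0.12809526  0.00778955]
[0.61747375 0.03078578 0.01043332]
```

View pics/crop0.png

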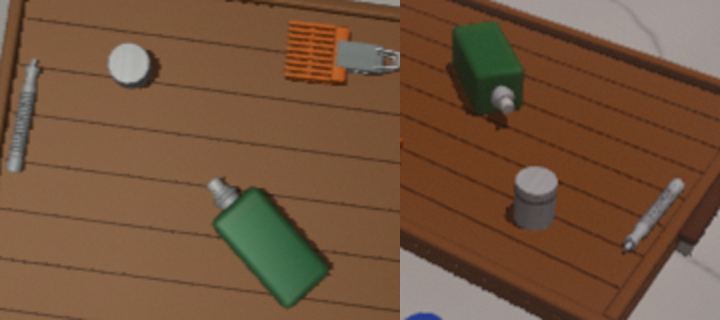

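The crop confirms the silver cap at (130,65) in the left half, standing mouth down on the tray. It is the only aluminium one, so it is the target. Now for the tool yaw and offsets.

```bash
python3 - <<'E'
from h import *
s=read_state();M=R.from_rotvec(s["tcp_rot"]).as_matrix();print(M.round(3))
y=np.degrees(np.arctan2(M[1,1],M[0,1]));print("jaw yaw",y)
for t in(130.8,-49.2):
    print(t,np.radians(t-y), )
c=np.array([.499,-.0205]);a=np.array([np.cos(np.radians(40.8)),np.sin(np.radians(40.8))])
g=c+a*.042;print("grip",g,(np.r_[g,.016]-s["tool_pos"])*1000)
print("q",s["q"])
E
```

```text
[[-0.     0.239  0.971]
 [-0.002  0.971 -0.239]
 [-1.    -0.002 -0.   ]]
jaw yaw 76.14470831958661
130.8 0.9539147934610782
-49.2 -2.1876778601287152
grip [0.53079379 0.00694367] [ 369.31617057 -647.86142485 -214.22975175]
q [ 1.29209099e+00  2.64602984e-01  1.60506562e+00 -7.20436652e-06
  1.27372723e+00 -3.68827074e-02]
```

```bash
for i in 1; do python3 -m creep '[[0,[15.4,-27,0],-0.0912],[0,[15.4,-27,0],-0.0912],[0,[15.4,-27,0],-0.0912],[0,[15.4,-27,0],-0.0912],[0,[15.4,-27,0],-0.0912],[0,[15.4,-27,0],-0.0912],[0,[15.4,-27,0],-0.0912],[0,[15.4,-27,0],-0.0912]]' 20; done
python3 -m creep '[[0,[15.4,-27,0],-0.0912],[0,[15.4,-27,0],-0.0912],[0,[15.4,-27,0],-0.0912],[0,[15.4,-27,0],-0.0912],[0,[15.4,-27,0],-0.0912],[0,[15.4,-27,0],-0.0912],[0,[15.4,-27,0],-0.0912],[0,[15.4,-27,0],-0.0912]]'
python3 -m creep '[[0,[15.4,-27,-5],-0.0912],[0,[15.4,-27,-5],-0.0912],[0,[15.4,-27,-5],-0.0912],[0,[15.4,-27,-5],-0.0912],[0,[15.4,-27,-5],-0.0912],[0,[15.4,-27,0],-0.0912],[0,[15.4,-27,0],-0.0912],[0,[15.4,-27,0],-0.0912]]'
python3 - <<'E'
from h import *
s=read_state();c=get_calibration("wrist");b,d=read_camera("wrist");np.savez("w1.npz",b=b,d=d,**{k:np.array(c[k]) for k in c});cv2.imwrite("pics/w1.png",b)
print(s["tool_pos"],s["tcp_rot"],s["wrist_force"],s["q"])
E
```

```text
time: 0.82
tool_pos: [0.2851, 0.4378, 0.231]
tcp_rot: [0.76, 1.434, -0.761]
wrist_force: [1.3, 0.9, 0.2]
width: 1.0
time: 1.48
tool_pos: [0.4083, 0.2218, 0.2311]
tcp_rot: [1.308, 1.143, -1.308]
wrist_force: [0.9, 0.2, -0.2]
width: 0.999
time: 2.15
tool_pos: [0.5314, 0.0058, 0.2058]
tcp_rot: [1.811, 0.668, -1.812]
wrist_force: [0.9, 0.3, -0.3]
width: 1.001
[0.53139774 0.00584893 0.2058222 ] [ 1.81115351  0.66804585 -1.81226472] [ 0.85041453  0.25631175 -0.30403825] [-3.59432691e-02  1.04679478e-02  1.93830085e+00  1.27501289e-04
  1.19349443e+00  8.28608875e-01]
```

View pics/w1.png

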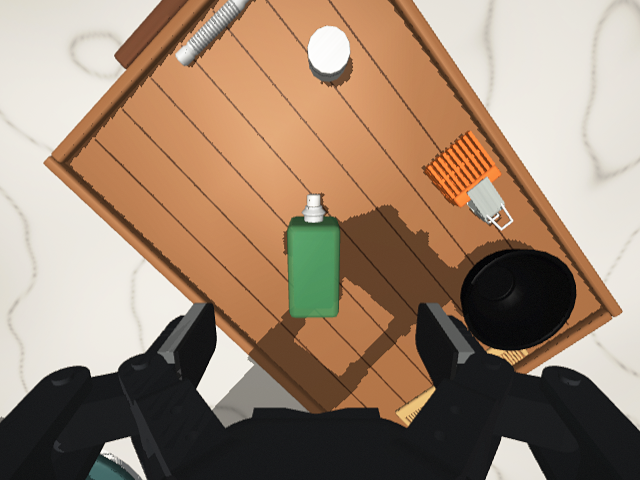

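The wrist view shows the bottle at (314,268), its collar at (314,208) and the cap at (329,47). The bottle's axis is vertical in the picture, so the jaws are square to it.

```bash
python3 - <<'E'
from h import *
z=np.load("w1.npz");b,d=z["b"],z["d"];cal={k:z[k] for k in("K","eye","orientation")}
h=cv2.cvtColor(b,cv2.COLOR_BGR2HSV)
g=((h[...,0]>55)&(h[...,0]<82)&(h[...,1]>80)).astype(np.uint8);g[:150]=0;g[340:]=0
v,u=np.nonzero(g);P=np.array([pt(cal,a,e,d[e,a]) for a,e in zip(u,v)])
zt=np.percentile(P[:,2],95);T=P[P[:,2]>zt-.005];print(zt,np.median(T[:,2]))
r=cv2.minAreaRect((T[:,:2]*1000).astype(np.float32));print(r)
rr=cv2.minAreaRect(cv2.findNonZero(g));print(rr)
s=(h[...,1]<60)&(h[...,2]>90);m=np.zeros_like(s);m[20:85,300:358]=1
v,u=np.nonzero(s&m);P=np.array([pt(cal,a,e,d[e,a]) for a,e in zip(u,v)])
T=P[P[:,2]>np.percentile(P[:,2],90)-.004];print("cap",cv2.minEnclosingCircle((T[:,:2]*1000).astype(np.float32)),np.median(T[:,2]))
m[:]=0;m[190:224,300:330]=1
v,u=np.nonzero(s&m);P=np.array([pt(cal,a,e,d[e,a]) for a,e in zip(u,v)]);print("neck",P.mean(0))
st=read_state();M=R.from_rotvec(st["tcp_rot"]).as_matrix();print("jaw yaw",np.degrees(np.arctan2(M[1,1],M[0,1])),st["tool_pos"])
E
```

```text
0.05816969465959415 0.056957021730545565
((591.963134765625, -80.60942077636719), (161.053955078125, 261.85601806640625), 38.49647521972656)
((426.2825927734375, 273.53277587890625), (283.2641296386719, 101.26995849609375), 3.521453380584717)
cap ((624.1619873046875, 75.9381332397461), 42.45156478881836) 0.04914626403996997
neck [0.54027661 0.01686548 0.0394016 ]
jaw yaw -49.868189268701684 [0.53435071 0.00145374 0.20620551]
```

```bash
cat > look.py <<'E'
from h import *
import sys
n=sys.argv[1]
for i in range(2): s=read_state();cal=get_calibration("wrist");b,d=read_camera("wrist")
cv2.imwrite(f"pics/{n}.png",b)
h=cv2.cvtColor(b,cv2.COLOR_BGR2HSV)
def comp(m,roi):
    k=np.zeros(m.shape,np.uint8);k[roi]=1;k&=m.astype(np.uint8)
    _,l,st,_=cv2.connectedComponentsWithStats(k);l=l==1+np.argmax(st[1:,4])
    v,u=np.nonzero(l);return np.array([pt(cal,a,e,d[e,a]) for a,e in zip(u,v)]),l
P,l=comp((h[...,0]>55)&(h[...,0]<82)&(h[...,1]>80),np.s_[150:350,230:400])
T=P[P[:,2]>np.percentile(P[:,2],95)-.005];print("green",np.median(T[:,2]),cv2.minAreaRect((T[:,:2]*1000).astype(np.float32)),cv2.minAreaRect(cv2.findNonZero(l.astype(np.uint8))))
P,l=comp((h[...,1]<60)&(h[...,2]>90),np.s_[0:100,290:380])
T=P[P[:,2]>np.percentile(P[:,2],90)-.004];print("cap",cv2.minEnclosingCircle((T[:,:2]*1000).astype(np.float32)),np.median(T[:,2]))
M=R.from_rotvec(s["tcp_rot"]).as_matrix();print("jaw yaw",np.degrees(np.arctan2(M[1,1],M[0,1])),s["tool_pos"],s["time"])
E
python3 look.py w2
```

```text
green 0.0569269538752778 ((524.81787109375, 3.3634872436523438), (161.1917266845703, 46.551368713378906), 40.85342788696289) ((310.0, 266.5), (99.0, 52.0), 90.0)
cap ((624.6358642578125, 75.74497985839844), 42.572959899902344) 0.049122011522199666
jaw yaw -49.58840387208441 [0.53290792 0.00386829 0.2061069 ] 2.25
```

```bash
python3 - <<'E'
import re
s=open("look.py").read()
s=s.replace("def comp(m,roi):","def trim(T):\n    c=np.median(T[:,:2],0);r=np.linalg.norm(T[:,:2]-c,axis=1);return T[r<np.percentile(r,97)]\ndef comp(m,roi):").replace('print("green"','T=trim(T);print("green",T.mean(0)').replace('print("cap"','T=trim(T);print("cap",T.mean(0)')
s=s.replace('np.s_[0:100,290:380]','np.s_[22:72,305:353]')
open("look.py","w").write(s)
E
python3 look.py w3
```

```text
green [ 0.50071656 -0.01723015  0.05682517] 0.05696413999196065 ((498.72998046875, -18.984230041503906), (87.99119567871094, 46.2661247253418), 40.73890686035156) ((314.0, 267.0), (100.0, 52.0), 90.0)
cap [0.64586551 0.09109285 0.04919146] ((645.7615966796875, 90.99169921875), 16.3748722076416) 0.049192546550030525
jaw yaw -49.32469033292347 [0.53102653 0.00681312 0.20579969] 2.35
```

```bash
python3 -m creep '[[0,[0,2,-25],0],[0,[1,1,-30],0],[0,[0,0,-30],0],[0,[0,0,-30],0],[0,[0,0,-30],0],[0,[0,0,-23],0],[0,[0,0,-14],0],[0,[0,0,-6],0]]' 20
python3 -m creep '[[60,[0,0,0],0],[120,[0,0,0],0],[160,[0,0,0],0],[160,[0,0,0],0],[160,[0,0,0],0],[160,[0,0,0],0],[160,[0,0,0],0],[160,[0,0,0],0]]' 20
cat > sc.py <<'E'
from h import *
import sys
b,d=read_camera("scene");np.savez("sc.npz",b=b,d=d)
c=sys.argv[2:] and [int(x) for x in sys.argv[2:6]] or [240,120,440,270]
cv2.imwrite(f"pics/{sys.argv[1]}.png",cv2.resize(b[c[1]:c[3],c[0]:c[2]],None,fx=4,fy=4,interpolation=cv2.INTER_CUBIC))
s=read_state();print(s["tool_pos"],s["wrist_force"],s["torque"],s["width"],s["time"])
E
python3 sc.py s1
```

```text
time: 3.07
tool_pos: [0.529, 0.0119, 0.0154]
tcp_rot: [1.803, 0.676, -1.812]
wrist_force: [-0.1, 0.3, 0.4]
width: 1.001
time: 3.73
tool_pos: [0.5338, 0.0106, 0.02]
tcp_rot: [1.811, 0.671, -1.806]
wrist_force: [-0.5, 2.7, 7.2]
width: 0.558
[0.53375149 0.01061469 0.01998669] [-0.49087909  1.58898621  6.81214122] [0.32357825 0.16359871 0.04130615] 0.560702323117212 3.7833
```

View pics/s1.png

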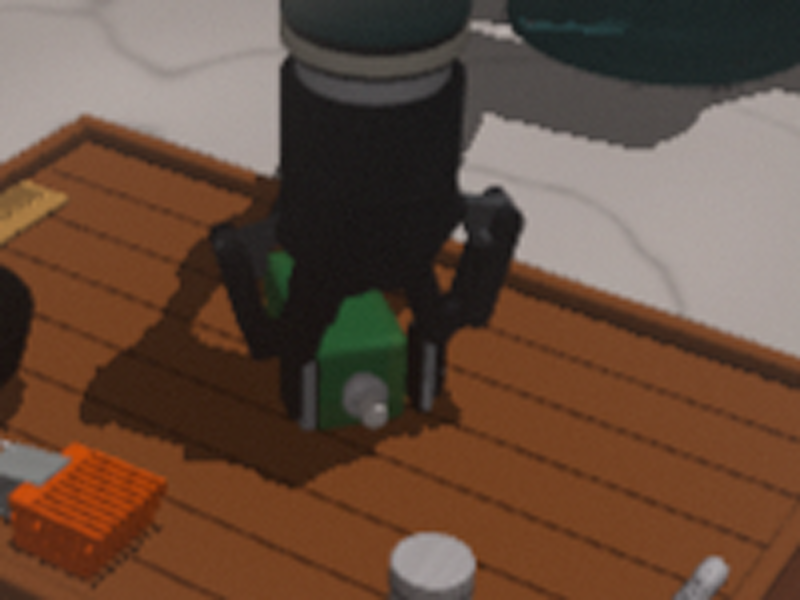

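```bash
python3 -m creep '[[160,[-1.2,-1,5.2],0],[160,[-1.4,-1.2,5],0],[160,[-1.6,-1.4,5],0],[160,[-1.8,-1.6,4.8],0],[160,[-2,-1.8,4.6],0],[160,[-2.2,-2,4.5],0],[160,[0,0,0],0],[160,[0,0,0],0]]' 20
python3 sc.py s2
```

```text
time: 4.45
tool_pos: [0.5222, 0.0012, 0.0478]
tcp_rot: [1.809, 0.671, -1.808]
wrist_force: [0.1, 0.7, -1.8]
width: 0.558
[0.52205697 0.00122743 0.0475015 ] [ 0.49264905  0.16062062 -0.96255843] [ 0.03049174 -0.06707677  0.01580578] 0.5567536315940826 4.5
```

View pics/s2.png

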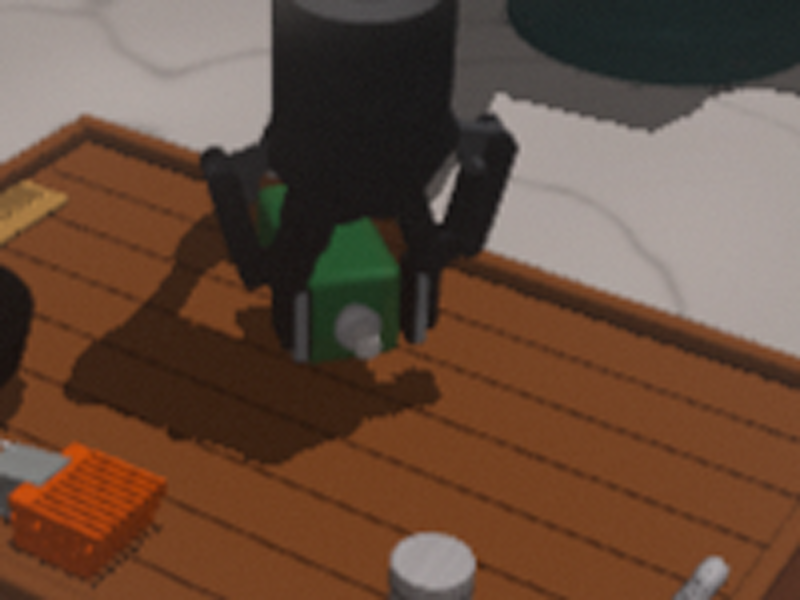

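The bottle seems to have lifted with little tilt. I'll measure the tilt with the wrist depth.

```bash
cat > tilt.py <<'E'
from h import *
import sys
n=sys.argv[1]
s=read_state();cal=get_calibration("wrist");b,d=read_camera("wrist");cv2.imwrite(f"pics/{n}.png",b)
h=cv2.cvtColor(b,cv2.COLOR_BGR2HSV);g=((h[...,0]>50)&(h[...,0]<85)&(h[...,1]>80)&(d>0)).astype(np.uint8)
_,l,st,_=cv2.connectedComponentsWithStats(g);g=cv2.erode((l==1+np.argmax(st[1:,4])).astype(np.uint8),np.ones((3,3)))
v,u=np.nonzero(g);P=np.array([pt(cal,a,e,d[e,a]) for a,e in zip(u,v)])
a=np.array([.758,.653]);S=(P[:,:2]-np.array([.499,-.0195]))@a*1000;Z=P[:,2]*1000
for lo in range(-120,80,10):
    k=(S>=lo)&(S<lo+10)
    if k.sum()>15:print(lo+5,"z med %.1f p95 %.1f n %d"%(np.median(Z[k]),np.percentile(Z[k],95),k.sum()))
print(s["tool_pos"],s["wrist_force"],s["width"],s["time"])
E
python3 tilt.py w4
```

```text
5 z med 84.4 p95 85.3 n 241
15 z med 84.6 p95 85.5 n 2561
25 z med 79.7 p95 85.0 n 6512
[0.52205697 0.00122743 0.0475015 ] [ 0.49264905  0.16062062 -0.96255843] 0.5567536315940826 4.5
```

View pics/w4.png

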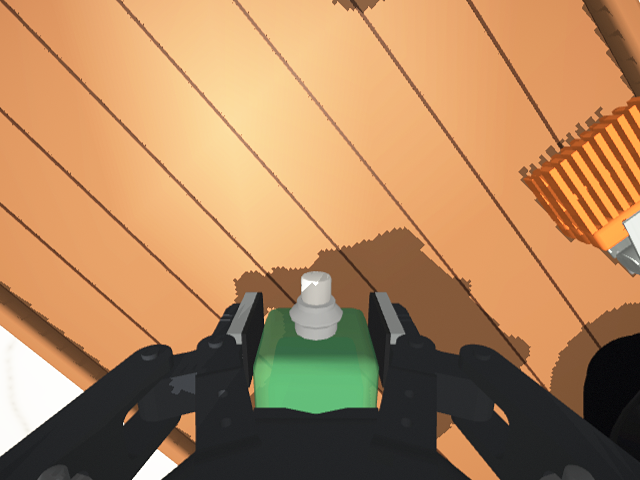

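Picture w4 shows the pads holding the bottle (green at 315,360) rigidly. It lifted level, with its top at 85 mm, so the friction grip is too strong to pivot. I'll loosen by counts so it slips in rotation.

```bash
python3 -m creep '[[120,[0,0,0],0],[118,[0,0,0],0],[116,[0,0,0],0],[115,[0,0,0],0],[115,[0,0,0],0],[114,[0,0,0],0],[114,[0,0,0],0],[114,[0,0,0],0]]' 20
python3 tilt.py w5
python3 -m creep '[[113,[0,0,0],0],[113,[0,0,0],0],[113,[0,0,0],0],[112,[0,0,0],0],[112,[0,0,0],0],[112,[0,0,0],0],[112,[0,0,0],0],[112,[0,0,0],0]]' 20
python3 tilt.py w6
```

```text
time: 5.22
tool_pos: [0.522, 0.0014, 0.0474]
tcp_rot: [1.809, 0.671, -1.809]
wrist_force: [-0.9, -0.1, -2.1]
width: 0.563
5 z med 84.3 p95 85.2 n 230
15 z med 84.5 p95 85.4 n 2587
25 z med 79.7 p95 84.9 n 6586
35 z med 72.7 p95 79.1 n 19
[0.52202456 0.00136063 0.04735218] [-0.86810025 -0.08398809 -2.0707335 ] 0.5630023900922726 5.2167
time: 5.93
tool_pos: [0.5221, 0.0013, 0.0475]
tcp_rot: [1.808, 0.671, -1.808]
wrist_force: [-0.6, -0.3, -0.6]
width: 0.562
-5 z med 75.1 p95 75.6 n 54
5 z med 77.0 p95 78.5 n 1398
15 z med 80.2 p95 81.5 n 1926
25 z med 74.9 p95 80.9 n 4453
35 z med 53.7 p95 63.3 n 1702
[0.52205487 0.00132282 0.04746968] [-0.57804264 -0.33080613 -0.60189774] 0.5618408505849075 5.9333
```

At 112 counts it pivots, now about 18°. I'll follow the arc with this light grip.

```bash
python3 -m creep '[[112,[-1.5,-1.3,4],0],[112,[-1.8,-1.5,4],0],[112,[-2,-1.8,3.5],0],[112,[-2.2,-1.9,3.5],0],[112,[-2.4,-2,3],0],[112,[-2.6,-2.2,3],0],[112,[-2.6,-2.2,2.5],0],[112,[-2.6,-2.2,2.5],0]]' 20
python3 tilt.py w7; python3 sc.py s3
```

```text
time: 6.65
tool_pos: [0.5044, -0.014, 0.0739]
tcp_rot: [1.809, 0.671, -1.808]
wrist_force: [0.9, 0.4, -0.8]
width: 0.566
-65 z med 56.6 p95 59.5 n 101
-55 z med 65.0 p95 68.4 n 265
-45 z med 73.0 p95 76.9 n 287
-35 z med 81.8 p95 85.3 n 371
-25 z med 90.4 p95 93.6 n 465
-15 z med 99.5 p95 101.8 n 739
-5 z med 100.6 p95 102.7 n 3211
5 z med 92.2 p95 96.9 n 2651
15 z med 77.7 p95 84.1 n 1804
25 z med 71.6 p95 73.8 n 413
[ 0.50436449 -0.01398234  0.07393176] [ 0.93172401  0.37244475 -0.77256553] 0.5663699007688952 6.65
[ 0.50427925 -0.01409066  0.07400869] [ 0.90718673  0.12956844 -0.03363013] [ 0.01449852 -0.01869266 -0.02172024] 0.5571573856131904 6.75
```

View pics/s3.png

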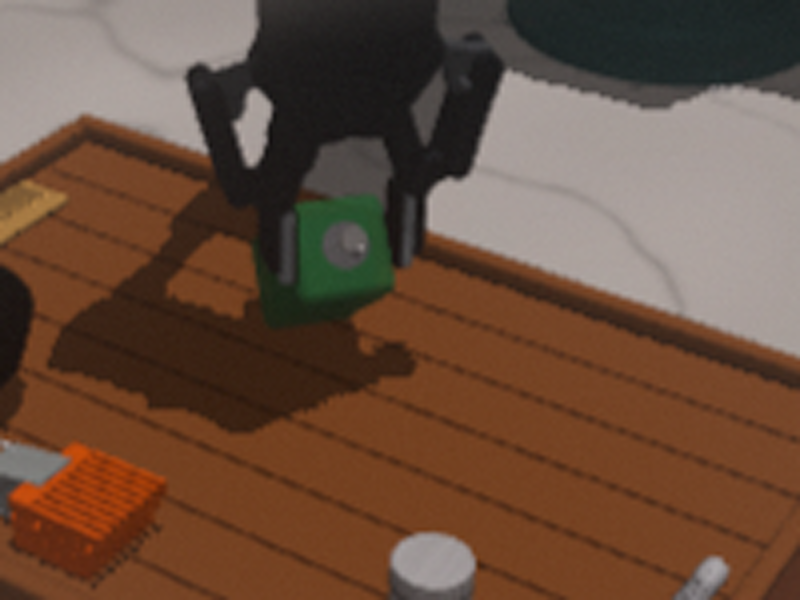

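View pics/w7.png

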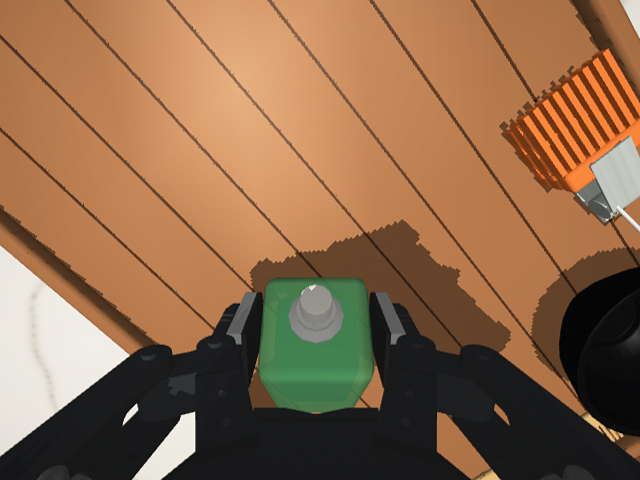

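It follows, now about 41° (the top face slopes 0.87). I'll continue the arc.

```bash
python3 -m creep '[[112,[-2.5,-2.2,3],0],[112,[-2.6,-2.3,2.8],0],[112,[-2.8,-2.4,2.4],0],[112,[-2.8,-2.4,2.2],0],[112,[-2.9,-2.5,2],0],[112,[-2.9,-2.5,1.7],0],[112,[-3,-2.5,1.5],0],[112,[-3,-2.5,1.2],0]]' 20
python3 tilt.py w8; python3 sc.py s4
```

```text
time: 7.42
tool_pos: [0.4815, -0.0333, 0.0903]
tcp_rot: [1.809, 0.671, -1.809]
wrist_force: [0.2, -0.2, -2.7]
width: 0.556
-45 z med 110.2 p95 111.2 n 542
-35 z med 108.0 p95 110.3 n 1649
-25 z med 103.1 p95 106.1 n 1128
-15 z med 97.6 p95 100.5 n 1774
-5 z med 93.8 p95 96.2 n 1864
[ 0.48149814 -0.03331848  0.09031201] [ 0.22050331 -0.2257251  -2.67663464] 0.5559991847681175 7.4167
[ 0.48144045 -0.03345042  0.09040296] [ 0.36665653 -1.02515179 -2.04769772] [-0.07356993  0.0921151  -0.00286653] 0.5599350540665892 7.5167
```

View pics/s4.png

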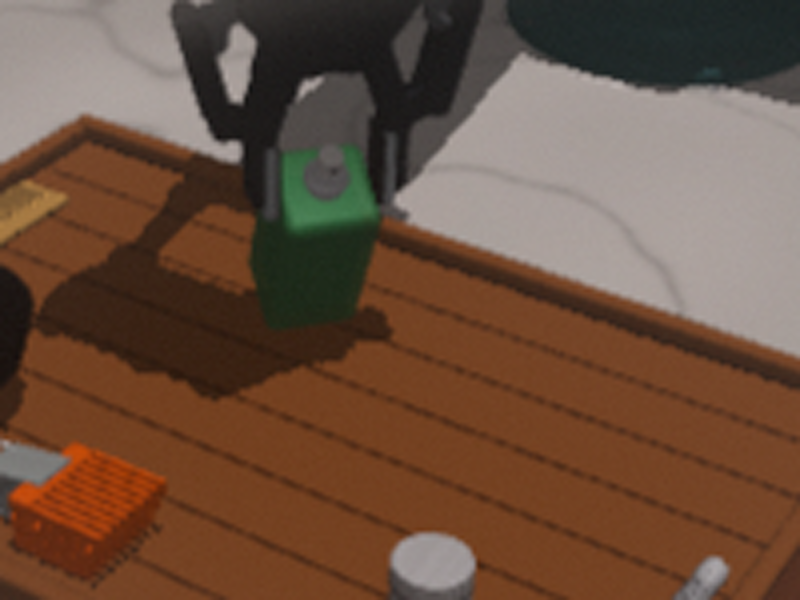

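```bash
python3 -m creep '[[112,[-2.3,-2,0.8],0],[112,[-2.3,-2,0.7],0],[112,[-2.3,-2,0.6],0],[112,[-2.3,-2,0.4],0],[112,[-2.3,-2,0.2],0],[112,[-2.3,-2,0],0],[112,[-2.3,-2,0],0],[112,[-2.3,-2,-0.2],0]]' 20
python3 tilt.py w9; python3 sc.py s5
```

```text
time: 8.18
tool_pos: [0.4634, -0.0493, 0.0929]
tcp_rot: [1.809, 0.671, -1.808]
wrist_force: [0.2, 0.4, -0.2]
width: 0.562
-65 z med 106.9 p95 108.0 n 1415
-55 z med 105.2 p95 106.8 n 1225
-45 z med 103.1 p95 104.7 n 1097
-35 z med 101.0 p95 102.7 n 2563
-25 z med 97.3 p95 100.5 n 2178
[ 0.4634142  -0.04925618  0.09293454] [ 0.16490453  0.35614032 -0.24459618] 0.5617198001076049 8.1833
[ 0.46325037 -0.04937249  0.09292282] [-0.16944987  0.3914113   1.21617295] [-0.0986417   0.15025856  0.01847193] 0.563376937496368 8.2833
```

View pics/s5.png

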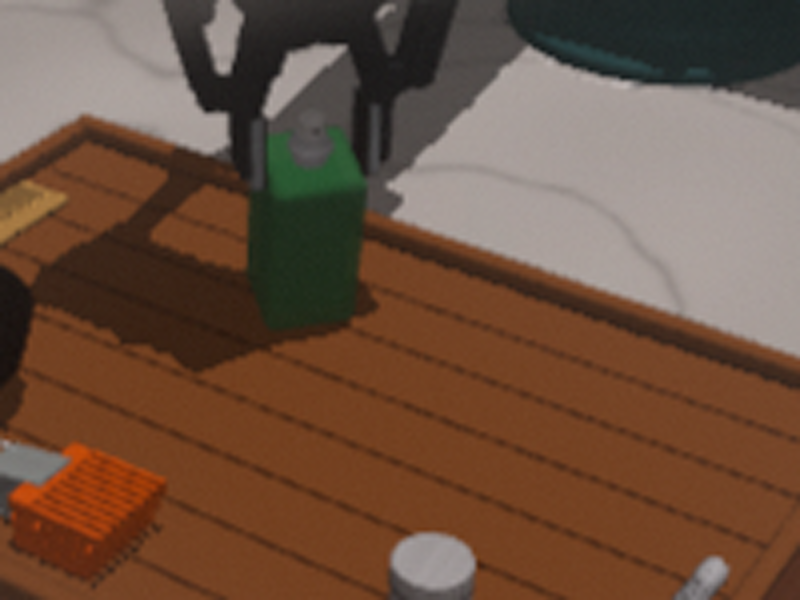

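It is now about 11° from upright. I'll push back a bit further.

```bash
python3 -m creep '[[112,[-2.2,-1.9,-0.2],0],[112,[-2.2,-1.9,-0.3],0],[112,[-2.2,-1.9,-0.4],0],[112,[-2.2,-1.9,-0.5],0],[112,[-1.8,-1.6,-0.5],0],[112,[-0.5,-0.4,-0.2],0],[112,[0,0,0],0],[112,[0,0,0],0]]' 20
python3 tilt.py w10
```

```text
time: 8.95
tool_pos: [0.4522, -0.0588, 0.0906]
tcp_rot: [1.808, 0.671, -1.809]
wrist_force: [-1.4, -0.6, 1.9]
width: 0.557
-85 z med 101.6 p95 102.8 n 378
-75 z med 102.0 p95 103.0 n 1101
-65 z med 101.6 p95 102.7 n 1028
-55 z med 101.4 p95 102.5 n 1780
-45 z med 99.9 p95 101.9 n 3737
-35 z med 84.0 p95 97.3 n 2105
[ 0.45222212 -0.05877871  0.09064574] [-1.36825477 -0.61680839  1.92010393] 0.5574487177653367 8.95
```

Nearly upright (about 1°). Release and rise.

```bash
python3 -m creep '[[108,[0,0,0],0],[104,[0,0,0],0],[96,[0,0,0],0],[80,[0,0,0],0],[50,[0,0,0],0],[20,[0,0,0],0],[0,[0,0,0],0],[0,[0,0,0],0]]' 20
python3 -m creep '[[0,[0,0,5],0],[0,[0,0,15],0],[0,[0,0,25],0],[0,[0,0,30],0],[0,[0,0,30],0],[0,[0,0,20],0],[0,[0,0,10],0],[0,[0,0,0],0]]' 20
python3 sc.py s6
python3 - <<'E'
from h import *
b,d=read_camera("top");cv2.imwrite("pics/t2.png",b)
E
```

```text
time: 9.67
tool_pos: [0.4524, -0.0586, 0.0906]
tcp_rot: [1.808, 0.671, -1.808]
wrist_force: [0.3, 0.8, -0.9]
width: 1.0
time: 10.33
tool_pos: [0.4542, -0.059, 0.2288]
tcp_rot: [1.812, 0.668, -1.803]
wrist_force: [0.2, 0.2, 0.4]
width: 1.0
[ 0.45302887 -0.05876555  0.22657478] [-0.95217341 -0.18685871 -0.68867283] [-0.00119385 -0.03032043  0.0075484 ] 0.9990021906915717 10.3833
```

View pics/s6.png

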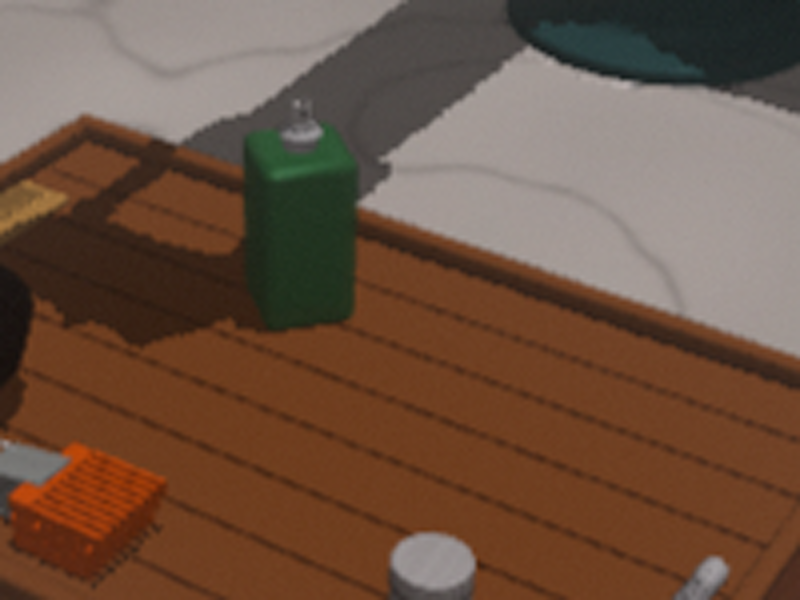

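View pics/t2.png

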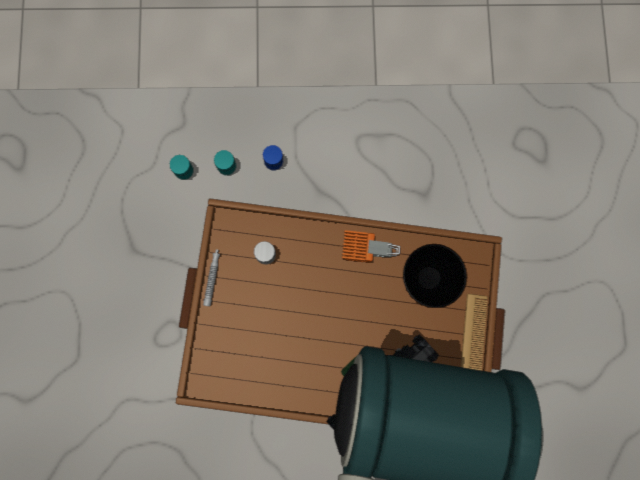

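The bottle stands upright (scene crop 300,225; top-view bystanders unmoved). Now I'll measure the collar with the wrist camera.

```bash
cat > col.py <<'E'
from h import *
import sys
n=sys.argv[1]
read_camera("wrist")
s=read_state();cal=get_calibration("wrist");b,d=read_camera("wrist");cv2.imwrite(f"pics/{n}.png",b);np.savez(f"{n}.npz",b=b,d=d,**{k:np.array(cal[k]) for k in cal})
h=cv2.cvtColor(b,cv2.COLOR_BGR2HSV)
v,u=np.nonzero((h[...,0]>50)&(h[...,0]<85)&(h[...,1]>80)&(d>0));P=np.array([pt(cal,a,e,d[e,a]) for a,e in zip(u,v)])
q=np.array([.452,-.059]);P=P[np.linalg.norm(P[:,:2]-q,axis=1)<.06]
T=P[(P[:,2]>.094)&(P[:,2]<.108)];print("shoulder z",np.median(T[:,2]),len(T))
if len(T):
    A=np.c_[T[:,:2],np.ones(len(T))];k,*_=np.linalg.lstsq(A,T[:,2],rcond=None);print("slope",k[:2]);print("rect",cv2.minAreaRect((T[:,:2]*1000).astype(np.float32)))
allv,allu=np.nonzero(d>0);dd=d[allv,allu]
K=np.array(cal["K"]);X=np.stack([(allu-K[0,2])/K[0,0]*dd,(allv-K[1,2])/K[1,1]*dd,dd],1)@rot(cal["orientation"]).T+np.array(cal["eye"])
m=(np.linalg.norm(X[:,:2]-q,axis=1)<.03)&(X[:,2]>.108)&(X[:,2]<.14)
Y=X[m];print("collar n",m.sum(),"zmax",Y[:,2].max())
for lo,hi in((.118,.14),(.112,.118),(.108,.112)):
    k=(Y[:,2]>lo)&(Y[:,2]<=hi)
    if k.sum()>5:print(lo,hi,k.sum(),Y[k].mean(0),cv2.minEnclosingCircle((Y[k,:2]*1000).astype(np.float32)),"px",allu[m][k].mean(),allv[m][k].mean())
print(s["tool_pos"],s["time"])
E
python3 col.py w11
```

```text
shoulder z 0.10071235672429438 2512
slope [-0.02093935 -0.01067227]
rect ((449.59442138671875, -60.787017822265625), (46.82829284667969, 47.18022155761719), 40.880531311035156)
collar n 594 zmax 0.12681323345850748
0.118 0.14 237 [ 0.44966441 -0.06067575  0.12448132] ((449.3182678222656, -61.380794525146484), 6.340697288513184) px 316.831223628692 248.70886075949366
0.112 0.118 140 [ 0.45187555 -0.05857967  0.11423129] ((449.654296875, -60.96250915527344), 8.752788543701172) px 316.64285714285717 240.85
0.108 0.112 217 [ 0.45124339 -0.05916649  0.11030592] ((448.93951416015625, -61.29420852661133), 11.054919242858887) px 316.6912442396313 240.45622119815667
[ 0.4513012 -0.0584459  0.2239967] 10.4833
```

View pics/w11.png

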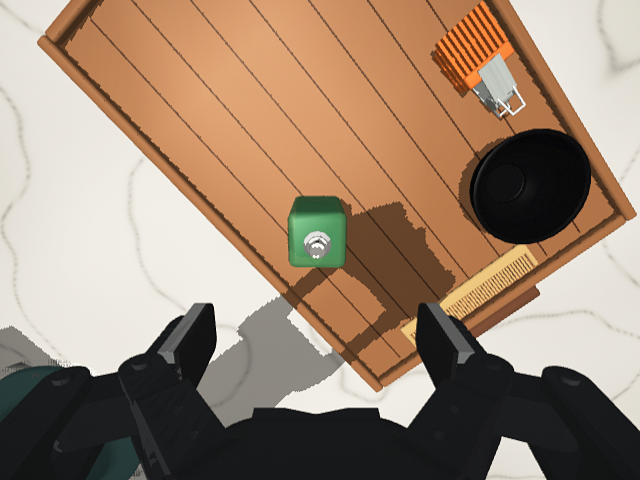

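The collar is at pixel (317,248), position (0.4494, -0.0611), with the shoulder at z ≈ 0.101. Now to the cap.

```bash
python3 -m creep '[[0,[12,9,0],0],[0,[27,21,0],0],[0,[33,25,0],0],[0,[33,25,-10],0],[0,[33,25,-15],0],[0,[30,23,-20],0],[0,[18,14,-15],0],[0,[8,7.5,-8],0]]' 20
cat > cap.py <<'E'
from h import *
import sys
n=sys.argv[1];read_camera("wrist")
s=read_state();cal=get_calibration("wrist");b,d=read_camera("wrist");cv2.imwrite(f"pics/{n}.png",b)
v,u=np.nonzero(d>0);dd=d[v,u];K=np.array(cal["K"]);X=np.stack([(u-K[0,2])/K[0,0]*dd,(v-K[1,2])/K[1,1]*dd,dd],1)@rot(cal["orientation"]).T+np.array(cal["eye"])
m=(np.linalg.norm(X[:,:2]-[.6455,.0905],axis=1)<.025)&(X[:,2]>.045)&(X[:,2]<.054);T=X[m]
print("cap top",T.mean(0),np.median(T[:,2]),cv2.minEnclosingCircle((T[:,:2]*1000).astype(np.float32)),len(T),u[m].mean(),v[m].mean())
M=R.from_rotvec(s["tcp_rot"]).as_matrix();print(s["tool_pos"],np.degrees(np.arctan2(M[1,1],M[0,1])),s["time"])
E
python3 cap.py w12
```

```text
time: 11.2
tool_pos: [0.6435, 0.0911, 0.1542]
tcp_rot: [1.804, 0.675, -1.812]
wrist_force: [-0.7, -0.5, -0.1]
width: 1.002
cap top [0.64653222 0.09131452 0.0490515 ] 0.04910432541639753 ((646.0465698242188, 90.83828735351562), 16.867332458496094) 1517 319.50164798945286 239.48319050758076
[0.64295865 0.09131058 0.15317873] -49.15437682714942 11.25
```

View pics/w12.png

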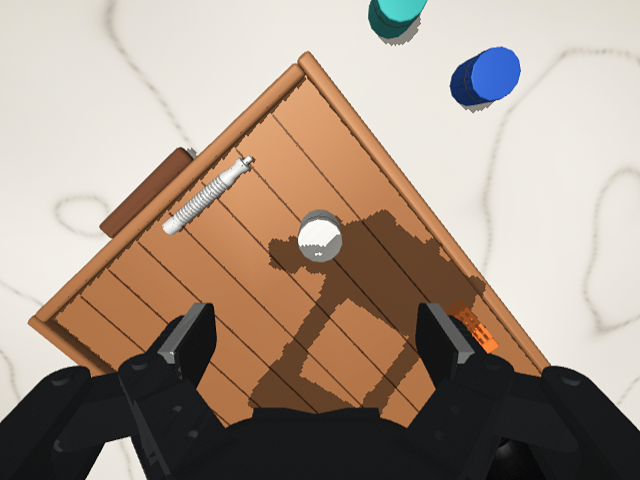

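The silver cap is at pixel (320,239), clear of the shaver handle. The blue (485,75) and turquoise (398,15) look-alikes are off the tray. Descend and grip.

```bash
python3 -m creep '[[0,[2.5,-0.4,-15],0],[0,[0,0,-25],0],[0,[0,0,-25],0],[0,[0,0,-25],0],[0,[0,0,-20],0],[0,[0,0,-13],0],[0,[0,0,-7],0],[0,[0,0,-2],0]]' 20
python3 -m creep '[[0,[0,0,0],0],[0,[0,0,0],0],[50,[0,0,0],0],[90,[0,0,0],0],[110,[0,0,0],0],[125,[0,0,0],0],[140,[0,0,0],0],[150,[0,0,0],0]]' 20
```

```text
time: 11.97
tool_pos: [0.6444, 0.0872, 0.0261]
tcp_rot: [1.807, 0.671, -1.811]
wrist_force: [0.1, 0.2, -0.2]
width: 0.999
time: 12.63
tool_pos: [0.6456, 0.0881, 0.0273]
tcp_rot: [1.809, 0.672, -1.808]
wrist_force: [-0.5, 0.2, 0.7]
width: 0.413
```

```bash
python3 -m creep '[[140,[0.8,0.7,-2.5],0],[140,[0.7,0.6,-2.5],0],[160,[0,0,0],0],[180,[0,0,0],0],[190,[0,0,0],0],[200,[0,0,0],0],[200,[0,0,0],0],[200,[0,0,0],0]]' 60
python3 cap.py w13
```

```text
time: 13.3
tool_pos: [0.647, 0.0892, 0.0221]
tcp_rot: [1.808, 0.671, -1.809]
wrist_force: [-0.1, 0.1, 0.4]
width: 0.373
cap top [0.64840108 0.09102006 0.04984681] 0.049971460118577934 ((648.7007446289062, 93.80564880371094), 23.573467254638672) 6090 314.2555008210181 337.79786535303776
[0.6470421  0.08925621 0.02213243] -49.26579442996723 13.35
```

View pics/w13.png

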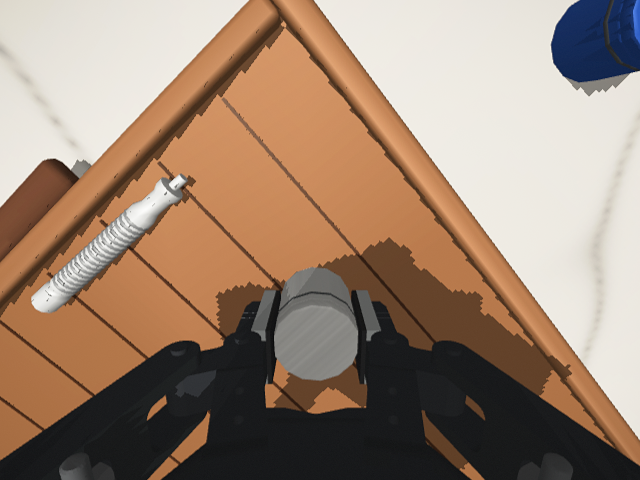

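The cap is held, its top face centred around pixel (316,338). I'll lift and carry it towards the bottle, stopping short to measure the in-hand offset.

```bash
python3 -m creep '[[200,[0,0,5],0],[200,[0,0,15],0],[200,[0,0,25],0],[200,[0,0,30],0],[200,[0,0,30],0],[200,[0,0,25],0],[200,[0,0,18],0],[200,[0,0,10],0]]' 60
python3 -m creep '[[200,[-10,-8,0],0],[200,[-20,-16,0],0],[200,[-28,-22,0],0],[200,[-30,-23,0],0],[200,[-30,-23,0],0],[200,[-25,-19,0],0],[200,[-18,-13,0],0],[200,[-10,-8,0],0]]' 60
python3 - <<'E'
from h import *
read_camera("wrist");s=read_state();cal=get_calibration("wrist");b,d=read_camera("wrist");cv2.imwrite("pics/w14.png",b);np.savez("w14.npz",b=b,d=d,**{k:np.array(cal[k]) for k in cal},tp=s["tool_pos"],tr=s["tcp_rot"])
print(s["tool_pos"],s["tcp_rot"],s["width"],s["wrist_force"],s["time"])
v,u=np.mgrid[260:400,270:365];v=v.ravel();u=u.ravel();dd=d[v,u];K=np.array(cal["K"]);X=np.stack([(u-K[0,2])/K[0,0]*dd,(v-K[1,2])/K[1,1]*dd,dd],1)@rot(cal["orientation"]).T+np.array(cal["eye"])
M=R.from_rotvec(s["tcp_rot"]).as_matrix();L=(X-s["tool_pos"])@M*1000  # tool frame
hist=np.histogram(L[:,0],np.arange(-60,40,4));print(dict(zip(hist[1],hist[0])))
np.save("L.npy",np.c_[u,v,L])
E
```

```text
time: 14.07
tool_pos: [0.6488, 0.0895, 0.1844]
tcp_rot: [1.813, 0.67, -1.803]
wrist_force: [0.5, -0.7, -0.5]
width: 0.374
time: 14.73
tool_pos: [0.4716, -0.0439, 0.1777]
tcp_rot: [1.806, 0.672, -1.814]
wrist_force: [0.1, -0.0, -1.2]
width: 0.377
[ 0.47124084 -0.04453104  0.17800949] [ 1.80497239  0.67161703 -1.81473846] 0.3739206026061867 [-1.68758838 -0.62352372 -1.02019581] 14.7833
{np.int64(-60): np.int64(0), np.int64(-56): np.int64(0), np.int64(-52): np.int64(0), np.int64(-48): np.int64(0), np.int64(-44): np.int64(0), np.int64(-40): np.int64(337), np.int64(-36): np.int64(202), np.int64(-32): np.int64(2513), np.int64(-28): np.int64(3224), np.int64(-24): np.int64(451), np.int64(-20): np.int64(448), np.int64(-16): np.int64(360), np.int64(-12): np.int64(363), np.int64(-8): np.int64(377), np.int64(-4): np.int64(247), np.int64(0): np.int64(213), np.int64(4): np.int64(190), np.int64(8): np.int64(151), np.int64(12): np.int64(1), np.int64(16): np.int64(0), np.int64(20): np.int64(0), np.int64(24): np.int64(0), np.int64(28): np.int64(0), np.int64(32): np.int64(0)}
```

View pics/w14.png

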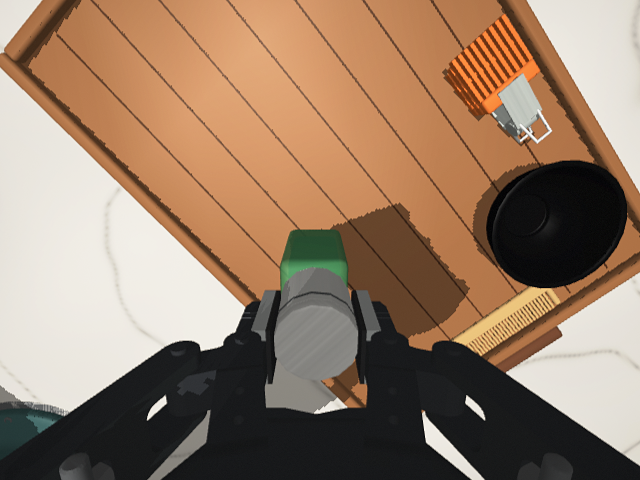

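The cap is straight in the pads (316,338), with the bottle behind it at (315,250). Next, the in-hand offset.

```bash
python3 - <<'E'
from h import *
D=np.load("L.npy");u,v,L=D[:,0],D[:,1],D[:,2:]
m=(L[:,0]<-25)&(L[:,0]>-31)&(abs(L[:,1])<17.5)&(u>276)&(u<357)
T=L[m];k=T[:,0];A=np.c_[T[:,1:],np.ones(len(T))];c,*_=np.linalg.lstsq(A,k,rcond=None);print("plane",c,np.median(k))
hull=cv2.convexHull(T[:,1:].astype(np.float32));print(cv2.minEnclosingCircle(hull),T[:,1:].mean(0),T[:,1].min(),T[:,1].max(),T[:,2].min(),T[:,2].max())
# widths per jaw-slice: fit circle via rows
front=[];z=np.load("w14.npz");M=R.from_rotvec(z["tr"]).as_matrix();print(M.round(3))
for y in range(-14,15,2):
    s=T[abs(T[:,1]-y)<1];print(y,s[:,2].min().round(1),s[:,2].max().round(1),end=" | ")
E
```

```text
plane [ 1.75561384e-02 -1.08793177e-02 -2.78779858e+01] -27.898765684484136
((0.9788066148757935, 0.5140156149864197), 18.0296688079834) [ 0.21015388 -1.24023981] -14.913282217940322 15.972266464912003 -17.31714273035035 16.966898993917876
[[-0.005  0.651 -0.759]
 [-0.001 -0.759 -0.651]
 [-1.    -0.003  0.004]]
-14 -10.3 9.6 | -12 -12.2 11.9 | -10 -14.2 13.0 | -8 -15.0 14.4 | -6 -15.9 16.0 | -4 -16.4 16.4 | -2 -17.3 16.5 | 0 -16.9 17.0 | 2 -16.5 16.7 | 4 -16.7 16.4 | 6 -16.0 15.7 | 8 -15.2 14.5 | 10 -14.0 13.8 | 12 -12.4 12.2 | 14 -9.9 9.7 |
```

```bash
python3 -m creep '[[200,[-3,-3,0],0],[200,[-5,-4,0],0],[200,[-5,-4,-3],0],[200,[-5,-4,-5],0],[200,[-3,-2,-6],0],[200,[0,0,-6],0],[200,[0,0,-3],0],[200,[0,0,0],0]]' 60
python3 -m creep '[[200,[0,0,0],0],[200,[0,0,0],0],[200,[0,0,0],0],[200,[0,0,0],0],[200,[0,0,0],0],[200,[0,0,0],0],[200,[0,0,0],0],[200,[0,0,0],0]]' 60
python3 sc.py s7 260 110 380 210; python3 -c "
from h import *
s=read_state();print(s['tool_pos'],R.from_rotvec(s['tcp_rot']).as_matrix()[:,0])"
```

```text
time: 15.5
tool_pos: [0.4543, -0.0595, 0.1557]
tcp_rot: [1.807, 0.673, -1.811]
wrist_force: [-0.0, -0.6, -0.3]
width: 0.377
time: 16.17
tool_pos: [0.4551, -0.0597, 0.1572]
tcp_rot: [1.809, 0.671, -1.808]
wrist_force: [0.3, 0.4, -0.7]
width: 0.375
[ 0.45508482 -0.05970147  0.15716204] [ 0.30634071  0.27070284 -0.39014278] [-0.00459401 -0.00625395  0.05248075] 0.3753971119169067 16.2167
[ 0.45508482 -0.05970147  0.15716204] [ 8.90367517e-05 -9.89789167e-06 -9.99999996e-01]
```

View pics/s7.png

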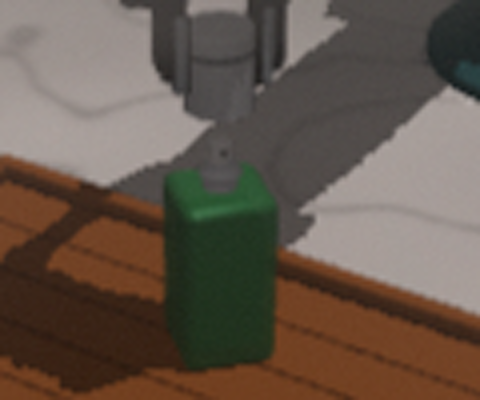

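The scene crop shows the cap (218,65) above the collar (222,165). Fine shift (-5.7, -1.4), then recheck.

```bash
python3 -m creep '[[200,[-1.5,-0.5,0],0],[200,[-1.5,-0.5,0],0],[200,[-1.5,-0.4,0],0],[200,[-1.2,0,0],0],[200,[0,0,-4],0],[200,[0,0,-4],0],[200,[0,0,-2],0],[200,[0,0,0],0]]' 60
python3 - <<'E'
from h import *
for i in range(3):
    s=read_state();cw=get_calibration("wrist");bw,dw=read_camera("wrist")
cs=get_calibration("scene");b,d=read_camera("scene");s=read_state();print(s["tool_pos"],s["time"])
cv2.imwrite("pics/w15.png",bw);cv2.imwrite("pics/s8.png",cv2.resize(b[110:210,260:380],None,fx=5,fy=5,interpolation=cv2.INTER_CUBIC))
h=cv2.cvtColor(bw,cv2.COLOR_BGR2HSV);v,u=np.nonzero((h[...,0]>50)&(h[...,0]<85)&(h[...,1]>80)&(dw>0))
P=np.array([pt(cw,a,e,dw[e,a]) for a,e in zip(u,v)]);T=P[(P[:,2]>.094)&(P[:,2]<.108)]
M=R.from_rotvec(s["tcp_rot"]).as_matrix();L=(T-s["tool_pos"])@M*1000;print(len(L),"jaw extent",np.percentile(L[:,1],[1,99]),"toolz",np.percentile(L[:,2],[1,99]))
# scene: extents of cap and collar vs predicted
p=s["tool_pos"]
for nm,q in(("cap mouth axis",p-[0,0,.012]),("cap top",p+[0,0,.028]),("collar pred",[.4494,-.0611,.118]),("shoulder",[.4494,-.0611,.102])):print(nm,(proj(cs,q)-[260,110])*5)
E
```

```text
time: 16.88
tool_pos: [0.4487, -0.061, 0.1462]
tcp_rot: [1.807, 0.672, -1.81]
wrist_force: [-0.2, 0.5, 0.2]
width: 0.371
[ 0.44949045 -0.06113826  0.14717073] 17.0833
3275 jaw extent [-22.90327188  22.8923834 ] toolz [-23.26923384  10.93739287]
cap mouth axis [272.94439741 151.32248659]
cap top [273.48310891  50.70521722]
collar pred [272.91521285 192.62412559]
shoulder [272.7115115  230.25434467]
```

View pics/s8.png

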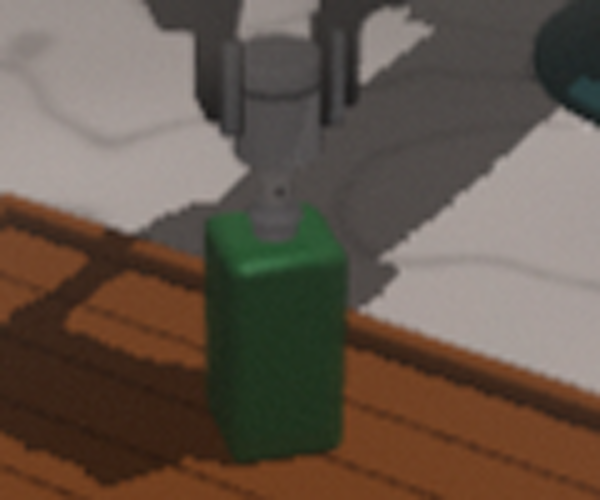

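View pics/w15.png

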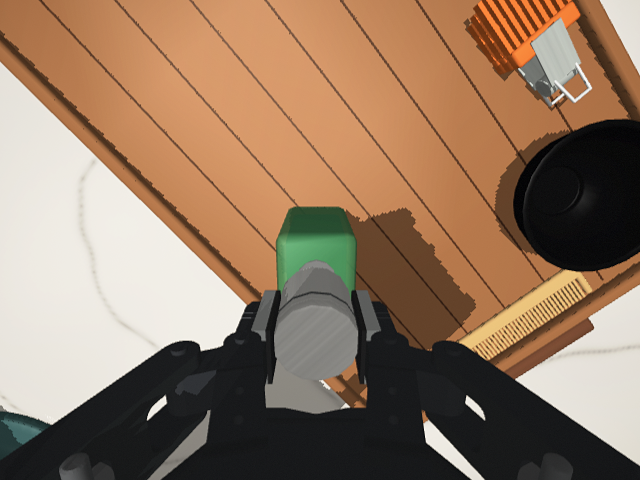

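Wrist depth shows the shoulder centred on the cap to within 0.3 mm (jaw direction ±22.9 mm, front edge -23.3). In the scene crop the cap is at column 279 and the collar at 276, at most 1 mm off. I'll nudge slightly and descend.

```bash
python3 -m creep '[[200,[0,-0.4,-2],0],[200,[0,0,-4],0],[200,[0,0,-4],0],[200,[0,0,-4],0],[200,[0,0,-4],0],[200,[0,0,-3],0],[200,[0,0,-1],0],[200,[0,0,0],0]]' 60
python3 sc.py s9 260 110 380 210
```

```text
time: 17.75
tool_pos: [0.449, -0.0614, 0.1246]
tcp_rot: [1.808, 0.672, -1.809]
wrist_force: [-0.5, 0.3, -0.9]
width: 0.374
[ 0.44922061 -0.06149613  0.12488882] [ 0.08325313  1.23039991 -0.52817824] [ 0.00868822 -0.01004757  0.04155334] 0.37213870091566253 17.8
```

View pics/s9.png

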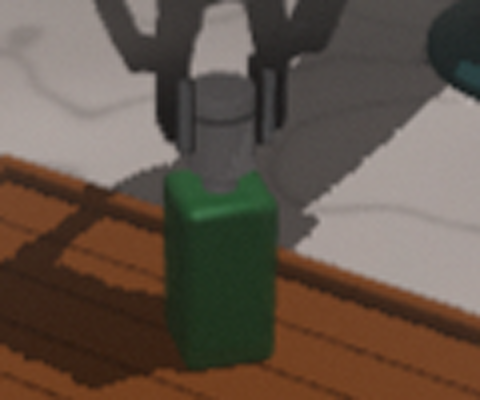

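The cap is over the collar with no force. Next, press in small steps.

```bash
python3 -m creep '[[200,[0,0,-0.5],0],[200,[0,0,-0.5],0],[200,[0,0,-0.5],0],[200,[0,0,-0.5],0],[200,[0,0,-0.5],0],[200,[0,0,-0.5],0],[200,[0,0,0],0],[200,[0,0,0],0]]' 60
python3 -m creep '[[200,[0,0,-0.5],0],[200,[0,0,-0.5],0],[200,[0,0,-0.5],0],[200,[0,0,-0.5],0],[200,[0,0,0],0],[200,[0,0,0],0],[200,[0,0,0],0],[200,[0,0,0],0]]' 60
python3 -m creep '[[200,[0,0,-0.5],0],[200,[0,0,-0.5],0],[200,[0,0,-0.5],0],[200,[0,0,-0.5],0],[200,[0,0,0],0],[200,[0,0,0],0],[200,[0,0,0],0],[200,[0,0,0],0]]' 60
```

```text
time: 18.47
tool_pos: [0.4493, -0.0615, 0.1221]
tcp_rot: [1.808, 0.671, -1.809]
wrist_force: [0.7, -0.3, -0.2]
width: 0.373
time: 19.13
tool_pos: [0.4495, -0.0616, 0.1203]
tcp_rot: [1.809, 0.671, -1.808]
wrist_force: [-0.3, -1.3, 1.6]
width: 0.377
time: 19.8
tool_pos: [0.4494, -0.0615, 0.118]
tcp_rot: [1.808, 0.671, -1.808]
wrist_force: [0.0, -0.4, 0.9]
width: 0.372
```

```bash
python3 -m creep '[[200,[0,0,-0.5],0],[200,[0,0,-0.5],0],[200,[0,0,-0.5],0],[200,[0,0,0],0],[200,[0,0,0],0],[200,[0,0,0],0],[200,[0,0,0],0],[200,[0,0,0],0]]' 60
python3 -m creep '[[200,[0,0,-0.5],0],[200,[0,0,-0.5],0],[200,[0,0,-0.5],0],[200,[0,0,0],0],[200,[0,0,0],0],[200,[0,0,0],0],[200,[0,0,0],0],[200,[0,0,0],0]]' 60
python3 sc.py s10 260 110 380 210
```

```text
time: 20.47
tool_pos: [0.4492, -0.0615, 0.1165]
tcp_rot: [1.808, 0.672, -1.809]
wrist_force: [0.3, -0.3, -2.4]
width: 0.374
time: 21.13
tool_pos: [0.4494, -0.0615, 0.1151]
tcp_rot: [1.808, 0.671, -1.808]
wrist_force: [-0.4, 0.1, -3.6]
width: 0.371
[ 0.44940701 -0.06153962  0.11513686] [-0.83089734 -0.39536426 -1.79432787] [ 0.01436984  0.00416843 -0.04968665] 0.37155657023804606 21.1833
```

View pics/s10.png

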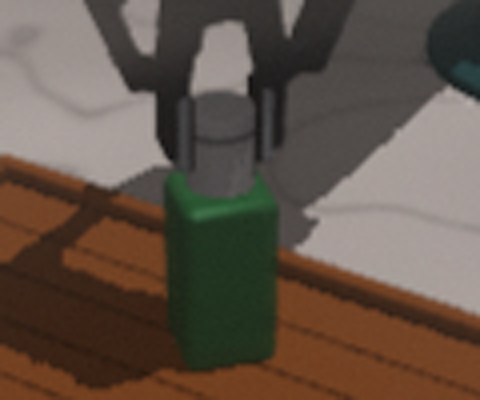

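The negative vertical force suggests the tongues have passed the bead and are drawing the cap down. I'll keep pressing to the shoulder.

```bash
python3 -m creep '[[200,[0,0,-0.5],0],[200,[0,0,-0.5],0],[200,[0,0,-0.5],0],[200,[0,0,-0.5],0],[200,[0,0,0],0],[200,[0,0,0],0],[200,[0,0,0],0],[200,[0,0,0],0]]' 60
python3 -m creep '[[200,[0,0,-0.5],0],[200,[0,0,-0.5],0],[200,[0,0,-0.5],0],[200,[0,0,-0.5],0],[200,[0,0,0],0],[200,[0,0,0],0],[200,[0,0,0],0],[200,[0,0,0],0]]' 60
```

```text
time: 21.85
tool_pos: [0.4496, -0.0616, 0.1134]
tcp_rot: [1.809, 0.671, -1.808]
wrist_force: [-0.1, -0.7, 2.9]
width: 0.373
time: 22.52
tool_pos: [0.4505, -0.0619, 0.1134]
tcp_rot: [1.809, 0.67, -1.806]
wrist_force: [-4.6, -0.0, 13.7]
width: 0.377
```

```bash
python3 -m creep '[[200,[0,0,-0.5],0],[200,[0,0,-0.5],0],[200,[0,0,0],0],[200,[0,0,0],0],[200,[0,0,0],0],[200,[0,0,0],0],[200,[0,0,0],0],[200,[0,0,0],0]]' 60
python3 sc.py s11 260 110 380 210
python3 - <<'E'
from h import *
cal=get_calibration("scene");z=np.load("sc.npz");b,d=z["b"],z["d"];s=read_state()
h=cv2.cvtColor(b,cv2.COLOR_BGR2HSV);v,u=np.nonzero((h[...,0]>50)&(h[...,0]<90)&(h[...,1]>70)&(d>0))
k=(u>290)&(u<335)&(v>140)&(v<210);P=np.array([pt(cal,a,e,d[e,a]) for a,e in zip(u[k],v[k])]);T=P[(P[:,2]>.09)]
print("top face z",np.percentile(P[:,2],[50,90,95]))
p=s["tool_pos"]
c,_=cv2.findContours(((h[...,0]>50)&(h[...,0]<90)&(h[...,1]>70)).astype(np.uint8)[140:210,290:335],0,1),0
# edge tilt: left/right borders by row
for r in range(160,198,6):
    w=u[k][v[k]==r];print(r,w.min(),w.max(),end=" | ")
r0=read_camera("wrist")[0];cv2.imwrite("pics/w16.png",r0)
E
```

```text
time: 23.18
tool_pos: [0.4508, -0.0619, 0.1134]
tcp_rot: [1.81, 0.67, -1.806]
wrist_force: [-6.3, 1.8, 19.6]
width: 0.373
[ 0.45078656 -0.06189711  0.11340962] [-6.61754469  1.15294452 18.75644184] [0.153001   1.26132082 0.02620979] 0.3715325321205826 23.2333
top face z [0.07141554 0.10045462 0.1021462 ]
160 301 327 | 166 304 328 | 172 304 327 | 178 305 327 | 184 305 326 | 190 306 326 | 196 308 324 |
```

View pics/s11.png

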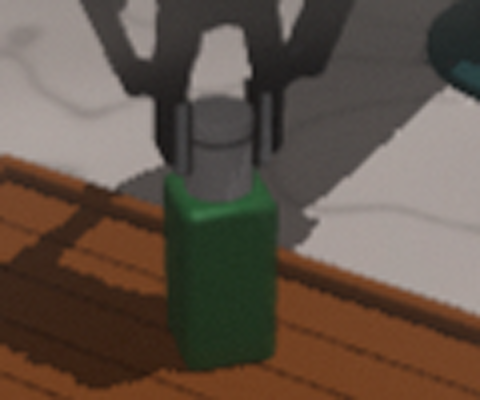

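View pics/w16.png

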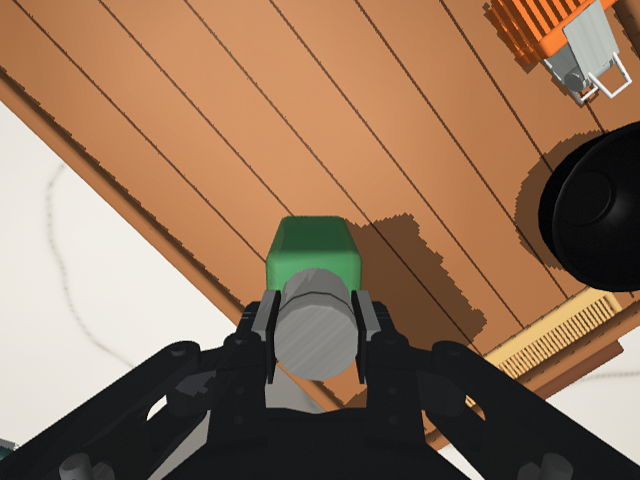

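z stayed at 0.1134 while the push rose from 13.7 to 19.6 N, so this is a hard stop: the cap is home on the shoulder. I'll relieve the sideways load (6 N in x) and ease the push slightly.

```bash
python3 -m creep '[[200,[-0.3,0,0],0],[200,[-0.3,0,0.2],0],[200,[-0.3,0,0.2],0],[200,[-0.3,0,0],0],[200,[0,0,0],0],[200,[0,0,0],0],[200,[0,0,0],0],[200,[0,0,0],0]]' 60
python3 -c "
from h import *
s=read_state();M=R.from_rotvec(s['tcp_rot']).as_matrix();print(s['tool_pos'],s['wrist_force'],s['torque'],M[:,0],s['joint_vel'])"
```

```text
time: 23.95
tool_pos: [0.4502, -0.0619, 0.1133]
tcp_rot: [1.811, 0.669, -1.804]
wrist_force: [-3.7, 1.9, 14.6]
width: 0.376
[ 0.45016915 -0.06191044  0.11333929] [-3.68882308  1.93344416 14.58085258] [0.06032011 0.61051804 0.01924258] [ 3.92686698e-03 -8.07843908e-04 -9.99991964e-01] [-1.50334931e-03  8.04038548e-05  1.42496355e-03  4.15195101e-04
 -8.44579560e-04  9.00711179e-04]
```

```bash
python3 -m creep '[[200,[-0.3,0.2,0],0],[200,[-0.3,0.2,0],0],[200,[0,0,0],0],[200,[0,0,0],0],[200,[0,0,0],0],[200,[0,0,0],0],[200,[0,0,0],0],[200,[0,0,0],0]]' 60
python3 - <<'E'
from h import *
s=read_state();cw=get_calibration("wrist");bw,dw=read_camera("wrist")
print(s["tool_pos"],s["wrist_force"])
h=cv2.cvtColor(bw,cv2.COLOR_BGR2HSV);g=((h[...,0]>50)&(h[...,0]<85)&(h[...,1]>80)&(dw>0)).astype(np.uint8);g=cv2.erode(g,np.ones((3,3)))
v,u=np.nonzero(g);P=np.array([pt(cw,a,e,dw[e,a]) for a,e in zip(u,v)])
a=np.array([.758,.653]);q=np.array([.4499,-.0617])
S=(P[:,:2]-q)@a*1000;J=(P[:,:2]-q)@np.array([-.653,.758])*1000;Z=P[:,2]*1000
k=(S<20)&(S>-10)&(Z>96)&(Z<106);print("shoulder med",np.median(Z[k]),np.linalg.lstsq(np.c_[S[k],J[k],np.ones(k.sum())],Z[k],rcond=None)[0])
k=(Z<92)&(Z>20)&(abs(J)<20)
for lo in range(20,92,12):
    m=k&(Z>=lo)&(Z<lo+12)
    if m.sum()>20:print(lo+6,np.median(S[m]),m.sum())
t=read_camera("top")[0];cv2.imwrite("pics/t3.png",t);cv2.imwrite("pics/s12.png",read_camera("scene")[0]);print(read_state()["time"])
z=np.load("top0.npz")["b"];df=cv2.absdiff(t,z).max(2)
for nm,(x0,y0,x1,y1) in dict(shaver=(200,245,225,310),guards=(340,228,404,266),bowl=(402,242,470,310),comb=(456,292,490,400)).items():print(nm,(df[y0:y1,x0:x1]>40).mean())
E
```

```text
time: 24.62
tool_pos: [0.4499, -0.0616, 0.1133]
tcp_rot: [1.811, 0.669, -1.804]
wrist_force: [-1.8, -0.0, 11.8]
width: 0.371
[ 0.44986258 -0.06164729  0.11327303] [-1.81094466 -0.03356317 11.79377328]
shoulder med 100.87168975221576 [1.45737126e-02 8.13362271e-03 1.00577934e+02]
26 23.751111505300116 170
38 23.742949012917208 246
50 23.751372881099734 294
62 23.757782884470124 334
74 23.731241734424202 411
86 23.704903078170872 485
24.7667
shaver 0.0
guards 0.0
bowl 0.0
comb 0.25381263616557737
```

View pics/s12.png

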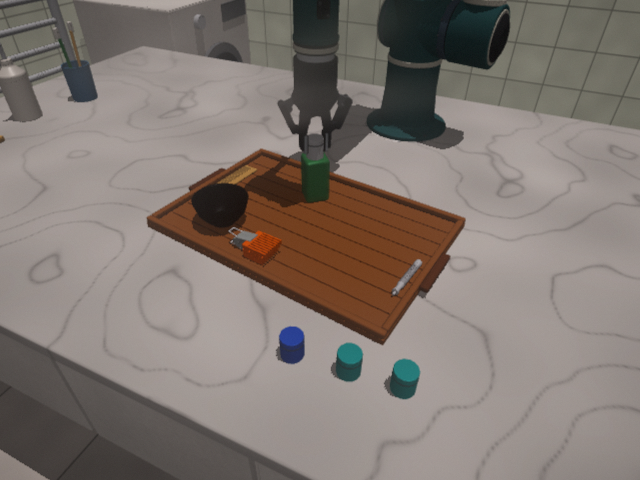

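View pics/t3.png

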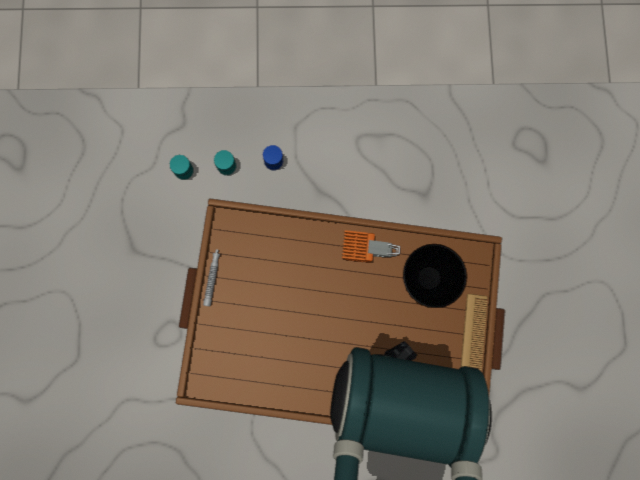

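The bottle is vertical (its front face is constant at 23.7 mm over its height). The cap mouth is at 101.2 mm against a shoulder at 100.6–100.9 mm, and the push is about 12 N. The shaver, guards and bowl are unchanged. The comb's visible part is unmoved; its picture difference is the arm covering its lower end. Handing in.

```bash
python3 -c "
from h import *
s=read_state();print(s['wrist_force'],s['width'],s['time']);print(finish_job())"
```

```text
[-2.47363742  0.85670876 12.85391377] 0.3719251008479335 24.7667
the job is handed in; nothing more can be done
None
```

I stood the bottle upright on the tray and pressed its aluminium cap on until it stopped hard on the shoulder. I handed in at 24.8 s with the gripper still holding the cap (60 N grip) and pushing down with about 12–13 N.

- **Standing the bottle up:** at the first grip the bottle lifted level without turning. I loosened the grip slightly so it pivoted in the pads, walked it up on its base edge and released it about 1° from upright.
- **Capping:** the small pressing steps missed the 7–10 N peak of the click itself. What I saw was a pull-down of a few newtons, then a hard stop: the height stayed at 113.4 mm while the push rose from 14 to 20 N. I then eased the push and removed most of a 6 N sideways load.
- **Last checks:**
  - The cap mouth is within about 0.6 mm of the shoulder.
  - The bottle's front face is vertical to 0.1 mm over its height, though a fit to the shoulder surface suggests about 1° of tilt, which is within its noise.
  - The shaver handle, guard combs and bowl are unchanged in the top view. The comb's visible part looks unmoved, but the arm hid its lower end.

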